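Click the slicing guide's stop into its notch

TASK

Set the bread-slicing guide for the next loaf: with your fingers against the right-hand side of the upright sliding stop, push it to the left along its rail until it clicks into the notch of the steel clip clamped on the rail, and leave it sitting in the notch. Push gently, do not pinch the stop and do not force it on past the notch; leave the things standing round the board where they are.

Things in the scene. Friction and masses are not known exactly. Their poses are not given: they have to be found in the camera images.
- board: Fixed wooden board, 170 (x) x 340 (y) x 18 mm high, on the worktop; origin at the centre of its underside, z up, y along the rail (to the robot's left, turned by the board's yaw, up to 0.2 rad either way). An aluminium rail, 20 wide, 14 mm high, runs along y on it, centred at x = +40 mm; black end caps.
- stop (a joint): The grey sliding stop's y in the board's frame (m); grows to the left, range -0.13 to 0.13, starts between -0.125 and -0.07. Sliding takes about 1.5 N. A sprung ball under its far end must climb the clip's near ridge (about 6.5 N); then the force drops and it snaps into the notch by itself, about 5 mm ahead of the finger, and stays. Going on over the higher far ridge takes about 10 N.
- stop_near: Right-hand (-y) half of the stop, the half to push: an upright plate 8 mm thick, from board x = -80 to +84 mm, from 21 to 78 mm above the worktop. Origin: on the worktop, at board x = 0, in the stop's middle plane; axes as the board's. A low guide shoe beside the rail (board x 22 to 29 mm, up to 36 mm above the worktop) reaches 22 mm out from the middle plane.
- stop_far: The left-hand (+y) half of the stop, the same plate mirrored, 8 mm thick, top 75 mm above the worktop; same origin. Pressing both halves at once counts as pinching.
- stop_push (a point): Point on the stop's right-hand flat face, 8 mm to the right of the middle plane, at board x = -30 mm and 50 mm above the worktop: a free place to push, towards +y of the board.
- stop_ball (a point): Centre of the 12 mm sprung ball under the stop, in its middle plane, at board x = +65 mm, 38.5 mm above the worktop (height of the lowered ball).
- clip: Fixed steel clip, 28 x 44 x 12 mm, black thumb screw behind, clamped on the far side of the rail at board y 0 to +0.09 m; axes as the board's. Two ridges across its top, 10 mm thick, lie 6.5 mm right and 8.2 mm left of its middle. Origin: on the worktop on the board's midline (65 mm nearer the robot than the clip itself), level along y with the notch.
- notch (a point): The notch between the clip's two ridges, at board x = +65 mm, 38.5 mm above the worktop: where the ball's centre sits (within 1 mm along y) when the stop has clicked in.
- salt_shaker: Loose glass salt shaker, 44 mm wide, 90 mm high, near the right end of the board; origin at the centre of its underside.
- garlic: Loose garlic bulb, 60 mm wide, 58 mm high, near the left end of the board; origin under its centre.
- tin_beans: Loose low tin, 75 mm wide, 58 mm high, near the left end of the board; origin at the centre of its underside.

How it is judged:
By the outcome, as a careful person would: the job done as asked, in the order asked, and still so for the second after the job is handed in, with the robot touching nothing.
It also fails if it takes over 48 s, if anything falls off the work surface, if the arm or the gripper's body presses on something with over 40 N, if the wrist force passes 120 N, or if a joint passes its speed limit or range.

ROBOT

A 6-joint arm with a two-finger parallel gripper is mounted at the origin on a cart in front of the work surface, level with it; the furniture and walls round the work are solid. World frame = base frame: x ahead of the robot, y to its left, z up, the work surface at z = 0. Lengths are in m, angles in degrees, forces in N, time in s.
With the tool pointing down it reaches from about 0.35 to 1 m from the base axis. Payload 7.1 kg.
Tool frame: the origin (TCP) lies at the very end of the fingers, on their centre line; the grasp point (between the pads) lies 19 mm behind it; z points along the fingers, y is the line along which they close (so a half turn about z gives the same grasp; the last joint's range is limited). The gripper opens to 85 mm and grips with 20 to 120 N. Pads are 22 mm wide; open, the fingers measure 114 mm over their backs; the gripper's body (76 mm by 85 mm) begins 54 mm behind the grasp point. The pads swing forward as they close: fully open they stand 13 mm farther back than shut.
Start: joints at [71.276, 24.242, 93.386, -0, 62.372, -1.089], TCP at [0.189, 0.596, 0.231] pointing down, gripper open.
Joint ranges: [-172.04, 172.04], [-51.8, 120.97], [4.93, 147.93], [-75.15, 255.16], [6.16, 154.13], [-145.62, 145.62]. Speed limits (degrees/s): [136.94, 136.94, 172.46, 180, 180, 180].

INTERFACE

Orientations are given as [roll, pitch, yaw] about the fixed x, y, z axes, in that order (R = Rz(yaw) Ry(pitch) Rx(roll)).
In Python, from bench import telemetry, read_camera, camera_model, workorder gives the robot as it stands.
- The arm moves only by the tool move_arm, never from a script. Its argument "series" is a list of rows, each a list of 7 numbers: the opening, from 0 (shut) to 1 (fully open), then the shift along the tool's x, y, z in units of 40 mm (1.0 is 40 mm), then the turn, a rotation vector about the tool's x, y, z in units of 5 degrees (1.0 is 5 degrees). In form: [[hand, dx, dy, dz, wx, wy, wz], ...]. A call has 1 to 10 rows; each row shifts and turns the commanded pose from where the row before left it, along the tool's axes as they then stand; what a row does not reach is not made up. A row lasts 1/12 s, in which the tool goes at most 41.7 mm and 7.16 degrees, less where a joint would pass 70% of its speed; a pose out of reach is approached as far as the arm can. A call is refused whole if a number of a shift passes 1 or a number of a turn 1, either way. A call with a gripper value outside its range is refused whole. The fingers move at their own pace and stop on an object; "grip_force" is the grip in N (left out, the last holds). Time passes only in rows, so rows that do not move let the fingers close. It gives the time, the measured TCP pose, the force, the opening and the grip force at its end, in the units of the state.
- telemetry.read_state(): the state, without advancing time (a new reading comes with each control period).
- read_camera(name): name is "scene" or "side" or "wrist"; returns the picture (420x560x3 uint8, blue, green, red); there is no depth.
- camera_model(name): a dict with "fov_y" (degrees; the focal length in pixels is half the picture's height over the tangent of half this angle, whatever the lens; pixels are square), "cx", "cy" (the principal point, pixels), "R" (3x3) and "t" (3): a world point X has camera coordinates R X + t; the wrist camera has in their place "T_tool_cam" (4x4, takes a point from camera to tool coordinates, whose origin is the TCP and whose axes are the flange's). Camera axes: x right, y down, z forward; pixel columns grow to the right and rows downward; lengths in m; the calibration is good to about 2 mm. A picture is of the moment at which its call begins: read the wrist's pose just before it. camera_model takes no time and is no camera call.
- workorder.finish_job(): hands the job in; it is judged then, once.
The state is a dict: "time_s": time; "qpos": joint angles; "dq": joint speeds; "joint_efforts": joint torques, N m; "ee_pos": TCP position; "tcp_rot": TCP orientation; "ft_force": force on the tool from outside, world axes, zero at the start; "moment": the same for the moment, N m; "gripper_width": finger opening in m; "grasp_force": force on a finger pad.
Only numpy, scipy, OpenCV 4.12 (cv2) and the standard library are available. Lean on these libraries where they do the work, as an engineer would, in place of code of your own. Each camera call takes 0.05 s, during which the arm holds its last target. There are 200 camera calls.

## Working session

There is one attempt and no reset: what is moved stays moved. The work goes in short steps, Python scripts to look and compute and a tool call to move; the robot and the scene stay as the last step left them, time stands still between calls to the robot, and variables do not carry over. Pictures are saved under pics/ and viewed, at most 10 in all, crops included, and the job is handed in when it is done.

Besides the shell and the picture viewer there is one more tool, called after "Emit:" as name(argument=value, ...), one argument or row to a line, values as JSON. move_arm: Moves the arm, as the interface text tells. Its arguments: {"type":"object","properties":{"series":{"type":"array","items":{"type":"array","items":{"type":"number"}}},"grip_force":{"type":"number"}},"required":["series"]}

```bash
mkdir -p pics; python3 - <<'E'
from bench import telemetry, read_camera, camera_model
import cv2
print(telemetry.read_state())
for n in("scene","side"):
    cv2.imwrite(f"pics/{n}1.png",read_camera(n)); print(n,camera_model(n))
print(camera_model("wrist"))
E
```

```text
{'time_s': 0.0, 'qpos': array([ 7.12764949e+01,  2.42855970e+01,  9.34324304e+01,  2.52380723e-03,
        6.23705293e+01, -1.08828929e+00]), 'dq': array([-0.06120872, -0.07711066,  0.00322009, -0.07847248,  0.08821072,
        0.05691462]), 'joint_efforts': array([-2.34161736e-03, -5.57365644e+01, -2.81753433e+01, -1.62923557e-04,
        7.34049099e-03,  3.55488567e-05]), 'ee_pos': array([0.18913245, 0.59512191, 0.23052613]), 'tcp_rot': array([-1.79911502e+02, -3.91575661e-03,  1.62363609e+02]), 'ft_force': array([-0.59687817,  0.19880007, -0.34046905]), 'moment': array([-0.01468581,  0.00990596,  0.00241737]), 'grasp_force': 0.0, 'gripper_width': 0.08563894450365395}
scene {'fov_y': 54.93692038353298, 'cx': 275.0062888306428, 'cy': 207.8929208968349, 'R': array([[ 0.72740267, -0.68575923,  0.02489256],
       [-0.30022443, -0.35065612, -0.88707698],
       [ 0.61704995,  0.63778881, -0.46094987]]), 't': array([-0.3883934 ,  0.22713248,  0.72184585])}
side {'fov_y': 49.36531998879256, 'cx': 278.1798087833329, 'cy': 211.30936457296582, 'R': array([[ 0.98159718, -0.18946866,  0.02384549],
       [-0.0985341 , -0.60948768, -0.78664846],
       [ 0.16357876,  0.76982231, -0.61694051]]), 't': array([-0.51599433,  0.14613048,  1.00447235])}
{'fov_y': 69.3771349232197, 'cx': 279.38436930717677, 'cy': 206.40355652015384, 'T_tool_cam': array([[-8.29778380e-04, -9.48720410e-01, -3.16115320e-01,
         8.16691842e-02],
       [ 9.99999644e-01, -7.38979699e-04, -4.07107639e-04,
         8.91188655e-04],
       [ 1.52628523e-04, -3.16115545e-01,  9.48720685e-01,
        -1.41334402e-01],
       [ 0.00000000e+00,  0.00000000e+00,  0.00000000e+00,
         1.00000000e+00]])}
```

View pics/scene1.png

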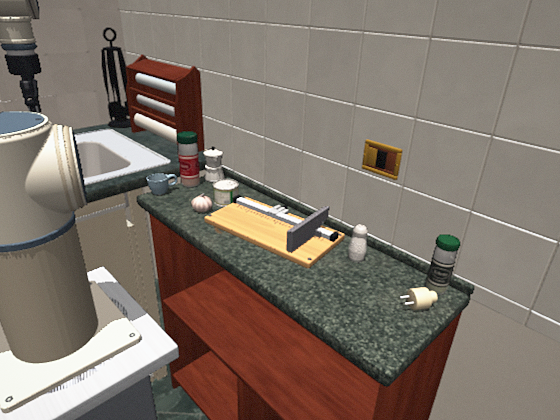

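View pics/side1.png

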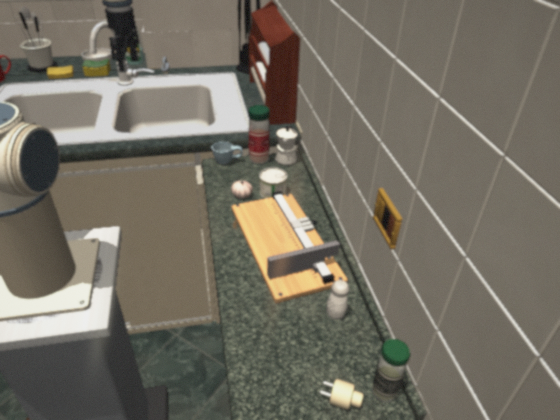

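The scene view has the board at about (205-345, 195-262) with the stop near (308, 228). In the side view the board is at about (232-345, 192-298), with the stop at (305, 258) and the clip near (303, 225). I'll zoom in on both.

```bash
python3 - <<'E'
import cv2
a=cv2.imread("pics/scene1.png")[180:270,195:355]; b=cv2.imread("pics/side1.png")[185:305,225:355]
cv2.imwrite("pics/s2.png",cv2.resize(a,None,fx=5,fy=5,interpolation=cv2.INTER_CUBIC))
cv2.imwrite("pics/d2.png",cv2.resize(b,None,fx=5,fy=5,interpolation=cv2.INTER_CUBIC))
E
```

```text
(no output)
```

View pics/s2.png

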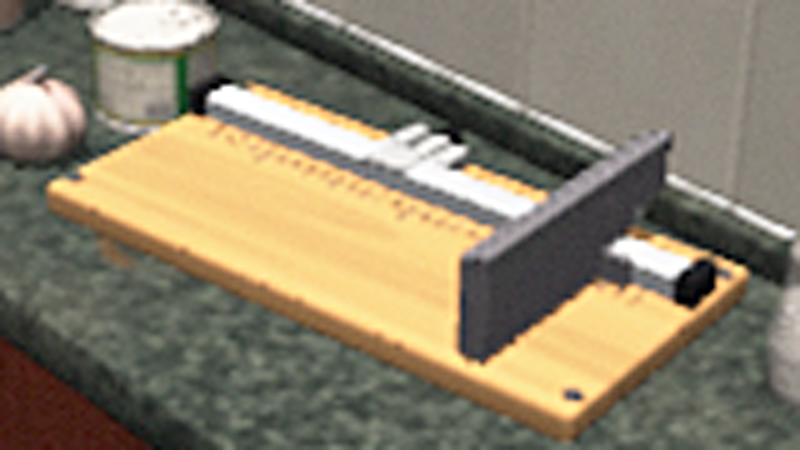

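View pics/d2.png

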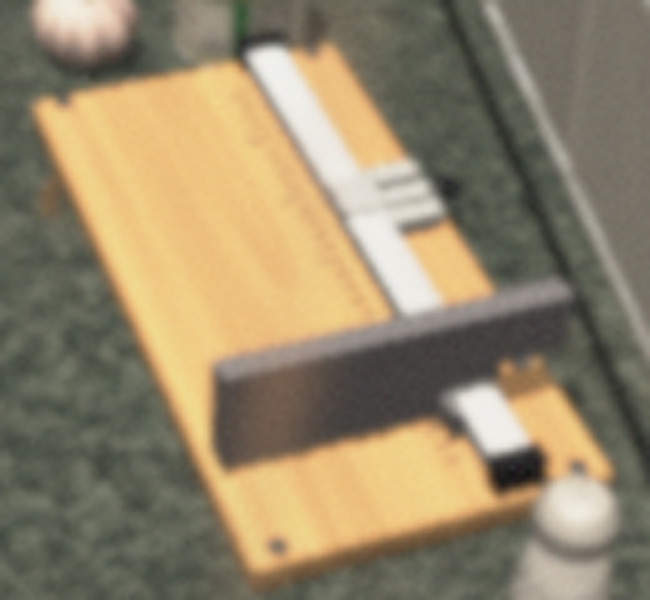

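The crops show these features.

| Feature | Scene crop (px) | Side crop (px) |
|---|---|---|
| Board corners | (48,188), (571,424), (747,270) | (33,103), (255,573), (610,473), (333,45) |
| Stop near-face corners | (487,252), (668,140) | (222,380), (225,465), (575,293) |
| Clip | about (425,145) | about (400,195) |

I'll fit the poses from these.

```bash
cat > h.py <<'E'
import numpy as np
from bench import camera_model
def proj(n,X):
    m=camera_model(n); f=210/np.tan(np.radians(m["fov_y"]/2)); c=X@np.array(m["R"]).T+m["t"]
    return f*c[:,:2]/c[:,2:]+[m["cx"],m["cy"]]
def b2w(P,p):
    c,s=np.cos(p[2]),np.sin(p[2]); P=np.asarray(P,float)
    return np.c_[p[0]+c*P[:,0]-s*P[:,1],p[1]+s*P[:,0]+c*P[:,1],P[:,2]]
E
python3 - <<'E'
from h import *
from scipy.optimize import least_squares
# (x,y,z,kind 0 board/1 stop/2 clip, u,v)
sc=[(-85,170,18,0,48,188),(-85,-170,18,0,571,424),(85,-170,18,0,747,270),
(-80,-8,78,1,487,252),(-80,-8,21,1,478,360),(84,-8,78,1,668,140),(65,1,36,2,425,148)]
sd=[(-85,170,18,0,33,103),(-85,-170,18,0,255,573),(85,-170,18,0,610,473),(85,170,18,0,333,45),
(-80,-8,78,1,222,380),(-80,-8,21,1,225,465),(84,-8,78,1,575,293),(65,1,36,2,403,195)]
def res(p):
    out=[]
    for n,L,o in(("scene",sc,(195,180)),("side",sd,(225,185))):
        A=np.array(L,float); P=A[:,:3]/1000
        P[:,1]+=np.where(A[:,3]==1,p[3],0)+np.where(A[:,3]==2,p[4],0)
        out.append(proj(n,b2w(P,p))-(A[:,4:]/5+o))
    return np.vstack(out)
r=least_squares(lambda p:res(p).ravel(),[.6,0,0,-.1,.04],loss="soft_l1")
p=r.x; print(p.round(4)); print(res(p).round(1).tolist())
np.save("p.npy",p)
print(b2w([[-.03,p[3]-.008,.05],[-.03,p[4]-.008,.05],[.04,-.17,.03],[0,0,0]],p).round(4))
E
```

```text
[ 0.5431  0.0181  0.162  -0.1068  0.0205]
[[-0.7, -1.9], [0.5, -2.6], [1.7, -1.7], [-0.3, -0.0], [0.4, -0.5], [0.6, -2.8], [1.4, -3.0], [-0.9, -0.2], [-1.2, 0.3], [1.2, 0.7], [-0.5, -0.6], [-0.7, -0.2], [-1.6, 1.8], [-0.5, 0.2], [0.4, -1.3]]
[[ 0.532  -0.1001  0.05  ]
 [ 0.5115  0.0256  0.05  ]
 [ 0.61   -0.1433  0.03  ]
 [ 0.5431  0.0181  0.    ]]
```

Emit:
move_arm(
  series=[
    [0, -0.7, -0.75, 0, 0, 0, 0],
    [0, -0.7, -0.75, 0, 0, 0, 0],
    [0, -0.7, -0.75, 0, 0, 0, 0],
    [0, -0.7, -0.75, 0, 0, 0, 0],
    [0, -0.7, -0.75, 0, 0, 0, 0],
    [0, -0.7, -0.75, 0, 0, 0, 0],
    [0, -0.7, -0.75, 0, 0, 0, 0],
    [0, -0.7, -0.75, 0, 0, 0, 0],
    [0, -0.7, -0.75, 0, 0, 0, 0],
    [0, -0.7, -0.75, 0, 0, 0, 0],
  ],
)

```text
time_s: 0.93
ee_pos: [0.3654, 0.223, 0.2313]
tcp_rot: [-180.0, -0.0, 162.4]
ft_force: [0.2, -0.2, 1.3]
gripper_width: 0.0002
grasp_force: 0.0
```

Emit:
move_arm(
  series=[
    [0, -0.7, -0.75, 0, 0, 0, 0],
    [0, -0.7, -0.75, 0, 0, 0, 0],
    [0, -0.7, -0.75, 0, 0, 0, 0],
    [0, -0.7, -0.75, 0, 0, 0, 0],
    [0, -0.7, -0.75, 0, 0, 0, 0],
    [0, -0.7, -0.75, 0, 0, 0, 0],
    [0, -0.7, -0.75, 0, 0, 0, 0],
    [0, -0.7, -0.75, 0, 0, 0, 0],
    [0, -0.7, -0.75, 0, 0, 0, 0],
    [0, -0.7, -0.75, 0, 0, 0, 0],
  ],
)

```text
time_s: 1.77
ee_pos: [0.5415, -0.1479, 0.231]
tcp_rot: [180.0, -0.0, 162.3]
ft_force: [-0.3, 0.8, -0.8]
gripper_width: -0.0002
grasp_force: 0.0
```

Emit:
move_arm(
  series=[
    [0, 0, 0, 0, 0, 0, 1],
    [0, 0, 0, 0, 0, 0, 1],
    [0, 0, 0, 0, 0, 0, 1],
    [0, 0, 0, 0, 0, 0, 1],
    [0, 0, 0, 0, 0, 0, 1],
    [0, 0, 0, 0, 0, 0, 1],
    [0, 0, 0, 0, 0, 0, 1],
    [0, 0, 0, 0, 0, 0, 1],
    [0, 0, 0, 0, 0, 0, 1],
    [0, 0, 0, 0, 0, 0, 1],
  ],
)

```text
time_s: 2.6
ee_pos: [0.541, -0.1458, 0.231]
tcp_rot: [-180.0, -0.0, 112.1]
ft_force: [-0.2, -0.6, -0.8]
gripper_width: -0.0
grasp_force: 0.0
```

Emit:
move_arm(
  series=[
    [0, 0, 0, 0, 0, 0, 1],
    [0, 0, 0, 0, 0, 0, 1],
    [0, 0, 0, 0, 0, 0, 0.62],
    [0, 0, 0, 0, 0, 0, 0],
    [0, 0, 0, 0, 0, 0, 0],
  ],
)

```text
time_s: 3.02
ee_pos: [0.541, -0.1458, 0.231]
tcp_rot: [-180.0, -0.0, 99.4]
ft_force: [-0.7, -0.3, -0.2]
gripper_width: 0.0003
grasp_force: 0.0
```

```bash
python3 - <<'E'
from bench import telemetry, read_camera
import cv2,pickle
s=telemetry.read_state(); im=read_camera("wrist"); cv2.imwrite("pics/w1.png",im)
pickle.dump(s,open("w1.pkl","wb")); print(s)
E
```

```text
{'time_s': 3.0167, 'qpos': array([-1.62981170e+01,  1.88729098e+01,  1.01673061e+02, -2.16697646e-03,
        5.94901570e+01, -2.56634077e+01]), 'dq': array([ 0.12588209, -0.05388615, -0.07914152,  0.01595095,  0.01997687,
       -0.51820471]), 'joint_efforts': array([-8.91613381e-04, -4.87920141e+01, -2.71056479e+01,  4.06864510e-04,
        3.02021996e-03,  2.00853059e-01]), 'ee_pos': array([ 0.54100071, -0.14579237,  0.23104174]), 'tcp_rot': array([-1.79966628e+02, -1.39640009e-02,  9.93663873e+01]), 'ft_force': array([-0.71148777, -0.27444935, -0.20536626]), 'moment': array([ 0.00814829,  0.04437857, -0.0499085 ]), 'grasp_force': 0.0, 'gripper_width': 0.00026419512914156306}
```

View pics/w1.png

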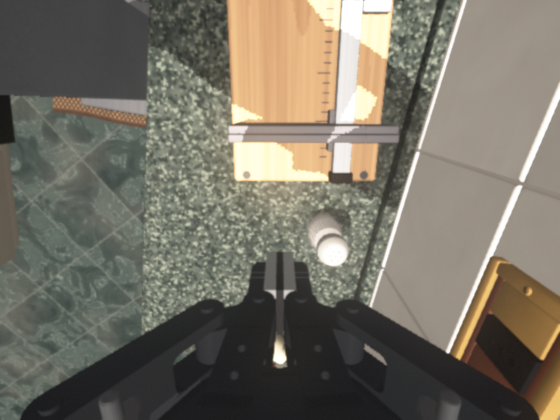

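The wrist view shows the board's right-end corners at (236,181) and (378,181). The stop's top spans (230-398, 124-142), the clip's near edge is at (376,12), and the shaker base is near (322,222) with its top at (332,251). Next I'll refine the poses.

```bash
cat >> h.py <<'E'
from scipy.spatial.transform import Rotation as Ro
def ray(s,uv,z):  # wrist pixel -> world at height z
    m=camera_model("wrist"); f=210/np.tan(np.radians(m["fov_y"]/2)); T=np.array(m["T_tool_cam"])
    R=Ro.from_euler("xyz",s["tcp_rot"],degrees=True).as_matrix()
    d=R@T[:3,:3]@[(uv[0]-m["cx"])/f,(uv[1]-m["cy"])/f,1]; o=R@T[:3,3]+s["ee_pos"]
    return o+d*(z-o[2])/d[2]
def w2b(X,p):
    c,s=np.cos(p[2]),np.sin(p[2]); x,y=X[0]-p[0],X[1]-p[1]
    return np.array([c*x+s*y,-s*x+c*y])
E
python3 - <<'E'
from h import *
import pickle
s=pickle.load(open("w1.pkl","rb")); p=np.load("p.npy")
for n,uv,z in [("cornN",(236,181),.018),("cornF",(378,181),.018),("leftedge",(228,5),.018),("capend",(341,182),.032),("stopN",(230,142),.078),("stopF",(398,142),.078),("stopfar",(230,124),.075),("clipedge",(376,12),.035),("shbase",(322,222),.02),("shtop",(333,252),.085)]:
    X=ray(s,uv,z); print(n,X.round(4),w2b(X,p).round(4))
E
```

```text
cornN [ 0.4901 -0.158   0.018 ] [-0.0807 -0.1652]
cornF [ 0.6579 -0.1304  0.018 ] [ 0.0894 -0.165 ]
leftedge [0.4608 0.0216 0.018 ] [-0.0807  0.0168]
capend [ 0.6111 -0.1359  0.032 ] [ 0.0422 -0.1629]
stopN [ 0.4864 -0.1051  0.078 ] [-0.0759 -0.1124]
stopF [ 0.6447 -0.0791  0.078 ] [ 0.0846 -0.1123]
stopfar [ 0.4841 -0.0888  0.075 ] [-0.0755 -0.096 ]
clipedge [0.6057 0.0348 0.035 ] [0.0645 0.0064]
shbase [ 0.6022 -0.1922  0.02  ] [ 0.0244 -0.217 ]
shtop [ 0.6068 -0.1999  0.085 ] [ 0.0277 -0.2253]
```

Emit:
move_arm(
  series=[
    [0, 0, 0, 0.935, 0, 0, 0],
    [0, 0, 0, 0.935, 0, 0, 0],
    [0, 0, 0, 0.935, 0, 0, 0],
    [0, 0, 0, 0.935, 0, 0, 0],
    [0, 0, 0, 0.935, 0, 0, 0],
    [0, 0, 0, 0, 0, 0, 0],
  ],
)

```text
time_s: 3.57
ee_pos: [0.5361, -0.1444, 0.0375]
tcp_rot: [-179.4, -0.3, 99.3]
ft_force: [-1.4, 0.4, -0.2]
gripper_width: -0.0
grasp_force: 0.0
```

Emit:
move_arm(
  series=[
    [0, 0.1, 0, 0, 0, 0, 0],
    [0, 0.1, 0, 0, 0, 0, 0],
    [0, 0.1, 0, 0, 0, 0, 0],
    [0, 0.1, 0, 0, 0, 0, 0],
    [0, 0.1, 0, 0, 0, 0, 0],
    [0, 0.1, 0, 0, 0, 0, 0],
    [0, 0.1, 0, 0, 0, 0, 0],
    [0, 0.05, 0, 0, 0, 0, 0],
    [0, 0, 0, 0, 0, 0, 0],
  ],
)

```text
time_s: 4.32
ee_pos: [0.5363, -0.1157, 0.0445]
tcp_rot: [180.0, 0.0, 99.3]
ft_force: [0.3, -0.6, -0.4]
gripper_width: -0.0
grasp_force: 0.0
```

Emit:
move_arm(
  series=[
    [0, 0.05, 0, 0, 0, 0, 0],
    [0, 0.05, 0, 0, 0, 0, 0],
    [0, 0.05, 0, 0, 0, 0, 0],
    [0, 0.05, 0, 0, 0, 0, 0],
    [0, 0.05, 0, 0, 0, 0, 0],
    [0, 0.05, 0, 0, 0, 0, 0],
    [0, 0.05, 0, 0, 0, 0, 0],
    [0, 0.05, 0, 0, 0, 0, 0],
  ],
)

```text
time_s: 4.98
ee_pos: [0.5338, -0.1003, 0.0443]
tcp_rot: [-180.0, 0.0, 99.3]
ft_force: [-0.6, -1.3, -0.5]
gripper_width: 0.0004
grasp_force: 0.8
```

Emit:
move_arm(
  series=[
    [0, 0.08, 0, 0, 0, 0, 0],
    [0, 0.1, 0, 0, 0, 0, 0],
    [0, 0.1, 0, 0, 0, 0, 0],
    [0, 0.1, 0, 0, 0, 0, 0],
    [0, 0.1, 0, 0, 0, 0, 0],
    [0, 0.1, 0, 0, 0, 0, 0],
    [0, 0.1, 0, 0, 0, 0, 0],
    [0, 0.1, 0, 0, 0, 0, 0],
    [0, 0.1, 0, 0, 0, 0, 0],
    [0, 0.08, 0, 0, 0, 0, 0],
  ],
)

```text
time_s: 5.82
ee_pos: [0.5276, -0.0621, 0.0443]
tcp_rot: [180.0, -0.0, 99.3]
ft_force: [0.8, -2.1, -0.9]
gripper_width: 0.0002
grasp_force: 0.8
```

Emit:
move_arm(
  series=[
    [0, 0.08, 0, 0, 0, 0, 0],
    [0, 0.08, 0, 0, 0, 0, 0],
    [0, 0.08, 0, 0, 0, 0, 0],
    [0, 0.08, 0, 0, 0, 0, 0],
    [0, 0.08, 0, 0, 0, 0, 0],
    [0, 0.06, 0, 0, 0, 0, 0],
    [0, 0.05, 0, 0, 0, 0, 0],
    [0, 0.04, 0, 0, 0, 0, 0],
    [0, 0.03, 0, 0, 0, 0, 0],
    [0, 0.02, 0, 0, 0, 0, 0],
  ],
)

```text
time_s: 6.65
ee_pos: [0.5238, -0.0387, 0.0443]
tcp_rot: [180.0, 0.0, 99.3]
ft_force: [0.5, -1.6, -0.6]
gripper_width: -0.0002
grasp_force: 0.8
```

```bash
cat > look.py <<'E'
import sys,cv2,pickle
from bench import telemetry, read_camera
from h import *
n=sys.argv[1]; s=telemetry.read_state(); cv2.imwrite(f"pics/{n}.png",read_camera("wrist"))
pickle.dump(s,open(n+".pkl","wb")); print(s["time_s"],s["ee_pos"],s["ft_force"],w2b(s["ee_pos"],np.load("p.npy")))
E
python3 look.py w2
```

```text
6.65 [ 0.52378087 -0.03871101  0.04432964] [ 0.52447428 -1.57958892 -0.58044913] [-0.02824025 -0.05290339]
```

View pics/w2.png

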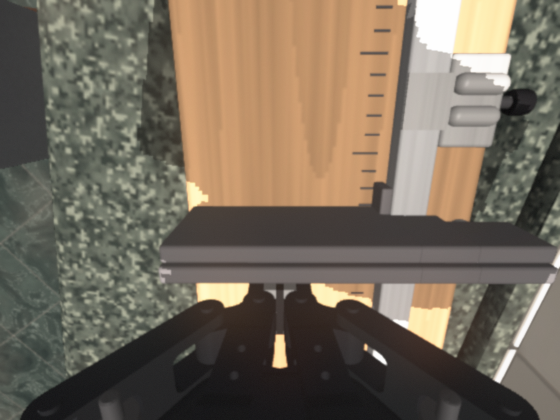

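The clip is clearly visible: ridges at (483,85) and (475,115), so the notch is at about (478,100). The stop's near top edge runs along v≈281 and the line between its halves along v≈263.

```bash
python3 - <<'E'
from h import *
import pickle
s=pickle.load(open("w2.pkl","rb")); p=np.load("p.npy")
for n,uv,z in [("nearedge",(280,281),.078),("mid",(280,263),.078),("far",(280,245),.075),("clipR",(468,147),.032),("clipL",(480,54),.032),("r1",(475,115),.037),("r2",(483,85),.037),("r1",(475,115),.034),("r2",(483,85),.034)]:
    X=ray(s,uv,z); print(n,X.round(4),w2b(X,p).round(4))
E
```

```text
nearedge [ 0.5218 -0.0245  0.078 ] [-0.0279 -0.0386]
mid [ 0.5204 -0.0164  0.078 ] [-0.0279 -0.0303]
far [ 0.5194 -0.01    0.075 ] [-0.0279 -0.0238]
clipR [0.6071 0.0381 0.032 ] [0.0663 0.0094]
clipL [0.5976 0.0791 0.032 ] [0.0636 0.0515]
r1 [0.6019 0.0529 0.037 ] [0.0636 0.0249]
r2 [0.6008 0.066  0.037 ] [0.0646 0.038 ]
r1 [0.6037 0.0532 0.034 ] [0.0655 0.0249]
r2 [0.6026 0.0665 0.034 ] [0.0665 0.0382]
```

Emit:
move_arm(
  series=[
    [0, 0.08, 0, 0, 0, 0, 0],
    [0, 0.08, 0, 0, 0, 0, 0],
    [0, 0.08, 0, 0, 0, 0, 0],
    [0, 0.08, 0, 0, 0, 0, 0],
    [0, 0.08, 0, 0, 0, 0, 0],
    [0, 0.08, 0, 0, 0, 0, 0],
    [0, 0.08, 0, 0, 0, 0, 0],
    [0, 0.08, 0, 0, 0, 0, 0],
    [0, 0.08, 0, 0, 0, 0, 0],
    [0, 0.08, 0, 0, 0, 0, 0],
  ],
)

```text
time_s: 7.53
ee_pos: [0.5187, -0.0069, 0.0444]
tcp_rot: [180.0, 0.0, 99.3]
ft_force: [1.3, -2.0, -1.1]
gripper_width: 0.0
grasp_force: 0.8
```

Emit:
move_arm(
  series=[
    [0, 0.05, 0, 0, 0, 0, 0],
    [0, 0.04, 0, 0, 0, 0, 0],
    [0, 0.04, 0, 0, 0, 0, 0],
    [0, 0.03, 0, 0, 0, 0, 0],
    [0, 0.02, 0, 0, 0, 0, 0],
    [0, 0.02, 0, 0, 0, 0, 0],
  ],
)

```text
time_s: 8.03
ee_pos: [0.5174, 0.0006, 0.0444]
tcp_rot: [180.0, 0.0, 99.3]
ft_force: [0.9, -1.0, 0.5]
gripper_width: 0.0003
grasp_force: 0.8
```

Emit:
move_arm(
  series=[
    [0, 0.02, 0, 0, 0, 0, 0],
    [0, 0.02, 0, 0, 0, 0, 0],
    [0, 0.02, 0, 0, 0, 0, 0],
  ],
)

```text
time_s: 8.28
ee_pos: [0.517, 0.003, 0.0443]
tcp_rot: [180.0, 0.0, 99.3]
ft_force: [2.1, -0.5, 0.3]
gripper_width: 0.0002
grasp_force: 0.8
```

Emit:
move_arm(
  series=[
    [0, 0.02, 0, 0, 0, 0, 0],
    [0, 0.02, 0, 0, 0, 0, 0],
    [0, 0.02, 0, 0, 0, 0, 0],
  ],
)

```text
time_s: 8.53
ee_pos: [0.5166, 0.0054, 0.0444]
tcp_rot: [180.0, 0.0, 99.3]
ft_force: [1.4, -1.3, 0.3]
gripper_width: -0.0001
grasp_force: 0.8
```

Emit:
move_arm(
  series=[
    [0, 0.02, 0, 0, 0, 0, 0],
    [0, 0.02, 0, 0, 0, 0, 0],
  ],
)

```text
time_s: 8.7
ee_pos: [0.5164, 0.007, 0.0444]
tcp_rot: [180.0, 0.0, 99.3]
ft_force: [1.3, -1.0, 0.4]
gripper_width: 0.0001
grasp_force: 0.8
```

Emit:
move_arm(
  series=[
    [0, 0.02, 0, 0, 0, 0, 0],
    [0, 0.02, 0, 0, 0, 0, 0],
  ],
)

```text
time_s: 8.87
ee_pos: [0.5161, 0.0086, 0.0443]
tcp_rot: [180.0, 0.0, 99.3]
ft_force: [1.2, -1.2, -0.4]
gripper_width: 0.0001
grasp_force: 0.8
```

Emit:
move_arm(
  series=[
    [0, 0.02, 0, 0, 0, 0, 0],
    [0, 0.02, 0, 0, 0, 0, 0],
  ],
)

```text
time_s: 9.03
ee_pos: [0.5158, 0.0102, 0.0443]
tcp_rot: [180.0, 0.0, 99.3]
ft_force: [1.2, -1.1, 0.9]
gripper_width: 0.0001
grasp_force: 0.8
```

Emit:
move_arm(
  series=[
    [0, 0.02, 0, 0, 0, 0, 0],
    [0, 0.02, 0, 0, 0, 0, 0],
  ],
)

```text
time_s: 9.2
ee_pos: [0.5155, 0.0117, 0.0443]
tcp_rot: [180.0, 0.0, 99.3]
ft_force: [1.3, -3.8, 1.1]
gripper_width: -0.0002
grasp_force: 1.9
```

```bash
python3 look.py w3
```

```text
9.2 [0.51554822 0.01170565 0.04433316] [ 1.27521367 -3.82958885  1.1231193 ] [-0.02823445 -0.00181898]
```

View pics/w3.png

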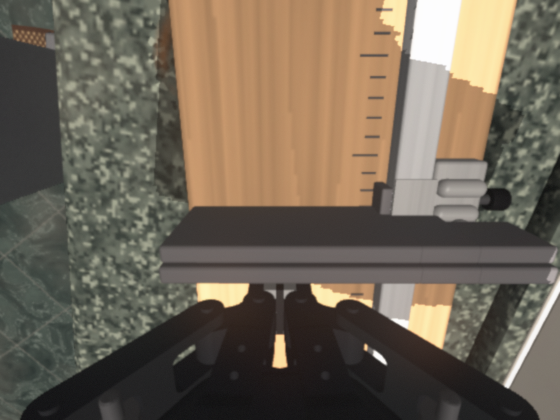

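The wrist view shows the stop top unchanged at v 245-281. The clip ridges are at (462,188) and (457,213), and the ball, at about (458,222), is just meeting the near ridge. The force is rising, so from here I'll push in small steps.

Emit:
move_arm(
  series=[
    [0, 0.015, 0, 0, 0, 0, 0],
    [0, 0.015, 0, 0, 0, 0, 0],
  ],
)

```text
time_s: 9.42
ee_pos: [0.5154, 0.0124, 0.0443]
tcp_rot: [180.0, 0.0, 99.3]
ft_force: [2.1, -8.8, 1.1]
gripper_width: -0.0001
grasp_force: 4.7
```

Emit:
move_arm(
  series=[
    [0, 0.015, 0, 0, 0, 0, 0],
    [0, 0.015, 0, 0, 0, 0, 0],
  ],
)

```text
time_s: 9.58
ee_pos: [0.5153, 0.0135, 0.0444]
tcp_rot: [180.0, 0.0, 99.3]
ft_force: [1.0, -5.1, 0.1]
gripper_width: 0.0001
grasp_force: 2.4
```

Emit:
move_arm(
  series=[
    [0, 0.015, 0, 0, 0, 0, 0],
  ],
)

```text
time_s: 9.67
ee_pos: [0.5151, 0.0141, 0.0443]
tcp_rot: [180.0, 0.0, 99.3]
ft_force: [2.1, -8.0, -0.1]
gripper_width: 0.0002
grasp_force: 4.2
```

Emit:
move_arm(
  series=[
    [0, 0.015, 0, 0, 0, 0, 0],
  ],
)

```text
time_s: 9.75
ee_pos: [0.5151, 0.0144, 0.0444]
tcp_rot: [180.0, 0.1, 99.3]
ft_force: [1.3, -4.9, 0.3]
gripper_width: 0.0002
grasp_force: 2.1
```

Emit:
move_arm(
  series=[
    [0, 0.015, 0, 0, 0, 0, 0],
  ],
)

```text
time_s: 9.83
ee_pos: [0.5147, 0.0156, 0.0443]
tcp_rot: [-180.0, -0.0, 99.2]
ft_force: [0.2, -3.3, 0.9]
gripper_width: 0.0
grasp_force: 1.6
```

Emit:
move_arm(
  series=[
    [0, 0.015, 0, 0, 0, 0, 0],
  ],
)

```text
time_s: 9.92
ee_pos: [0.5146, 0.0162, 0.0443]
tcp_rot: [-180.0, 0.0, 99.3]
ft_force: [1.2, -5.8, 0.8]
gripper_width: 0.0001
grasp_force: 3.5
```

Emit:
move_arm(
  series=[
    [0, 0.015, 0, 0, 0, 0, 0],
  ],
)

```text
time_s: 10.0
ee_pos: [0.5144, 0.0169, 0.0442]
tcp_rot: [-180.0, 0.0, 99.3]
ft_force: [-0.4, 0.3, 0.9]
gripper_width: -0.0001
grasp_force: 0.0
```

The force has dropped to zero, which looks like the snap. I'll back off 10 mm and look.

Emit:
move_arm(
  series=[
    [0, -0.05, 0, 0, 0, 0, 0],
    [0, -0.1, 0, 0, 0, 0, 0],
    [0, -0.1, 0, 0, 0, 0, 0],
    [0, 0, 0, 0, 0, 0, 0],
  ],
)

```text
time_s: 10.33
ee_pos: [0.5163, 0.0066, 0.0443]
tcp_rot: [-180.0, -0.0, 99.2]
ft_force: [0.5, -0.3, 1.2]
gripper_width: 0.0003
grasp_force: 0.0
```

```bash
python3 look.py w4
```

```text
10.3333 [0.51630373 0.00662623 0.04427869] [ 0.46449265 -0.26805384  1.18394209] [-0.02830798 -0.00695376]
```

View pics/w4.png

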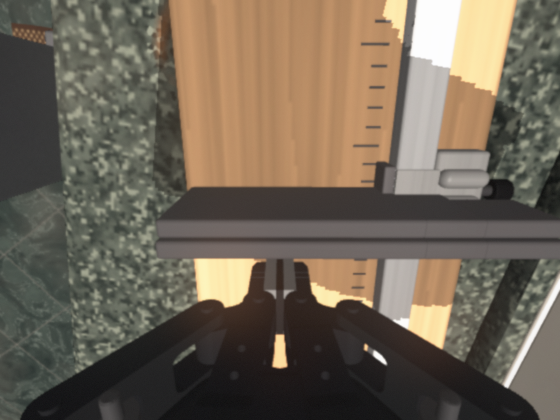

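The stop now sits ahead of the fingers, with its mid line at v≈239 and near edge at v≈258. The far ridge is visible at (464,179) just beyond it, and the near ridge is hidden under it. A quick numeric check against the notch:

```bash
python3 - <<'E'
from h import *
import pickle
p=np.load("p.npy")
for f,L in [("w3",[("near",(280,281),.078),("mid",(280,263),.078),("r1",(457,213),.036),("r2",(462,188),.036)]),("w4",[("near",(280,258),.078),("mid",(280,239),.078),("far",(280,220),.075),("r2",(464,179),.036),("clipL",(464,150),.032)])]:
    s=pickle.load(open(f+".pkl","rb"))
    for n,uv,z in L: print(f,n,w2b(ray(s,uv,z),p).round(4))
E
```

```text
w3 near [-0.0279  0.0125]
w3 mid [-0.0279  0.0208]
w3 r1 [0.0648 0.0268]
w3 r2 [0.0649 0.0404]
w4 near [-0.028   0.0179]
w4 mid [-0.028   0.0261]
w4 far [-0.028   0.0329]
w4 r2 [0.0649 0.0399]
w4 clipL [0.0646 0.0539]
```

The stop has moved 5.3 mm with the finger but did not jump ahead. It sits at about y 0.026, on top of the near ridge, and the notch is at about 0.032. I need to push a little farther.

Emit:
move_arm(
  series=[
    [0, 0.08, 0, 0, 0, 0, 0],
    [0, 0.08, 0, 0, 0, 0, 0],
    [0, 0.06, 0, 0, 0, 0, 0],
    [0, 0.02, 0, 0, 0, 0, 0],
    [0, 0, 0, 0, 0, 0, 0],
  ],
)

```text
time_s: 10.8
ee_pos: [0.5146, 0.017, 0.0443]
tcp_rot: [-180.0, -0.0, 99.3]
ft_force: [-0.5, -0.1, 0.6]
gripper_width: 0.0001
grasp_force: 0.0
```

Emit:
move_arm(
  series=[
    [0, 0.015, 0, 0, 0, 0, 0],
  ],
)

```text
time_s: 10.88
ee_pos: [0.5146, 0.0174, 0.0443]
tcp_rot: [-180.0, 0.0, 99.3]
ft_force: [1.1, 0.2, -0.8]
gripper_width: -0.0004
grasp_force: 0.0
```

Emit:
move_arm(
  series=[
    [0, 0.015, 0, 0, 0, 0, 0],
    [0, 0, 0, 0, 0, 0, 0],
  ],
)

```text
time_s: 11.05
ee_pos: [0.5145, 0.0178, 0.0443]
tcp_rot: [180.0, 0.0, 99.3]
ft_force: [-0.6, 0.1, 0.5]
gripper_width: 0.0001
grasp_force: 0.0
```

```bash
python3 look.py w5; python3 - <<'E'
import cv2,numpy as np
for n in("w4","w5"):
    g=cv2.imread(f"pics/{n}.png")[:,:,1][205:300,215:255].mean(1); print(n,g.round().astype(int).tolist())
E
```

```text
11.05 [0.51453452 0.0178375  0.0443388 ] [-0.55311607  0.11730454  0.52122905] [-0.02824599  0.00439608]
w4 [56, 56, 56, 56, 56, 56, 56, 56, 56, 56, 56, 56, 57, 58, 65, 78, 89, 96, 101, 104, 105, 104, 104, 104, 104, 104, 104, 104, 104, 103, 101, 94, 81, 66, 61, 64, 74, 86, 94, 100, 104, 106, 106, 106, 106, 106, 106, 106, 106, 106, 106, 105, 109, 154, 219, 231, 232, 233, 232, 230, 226, 223, 221, 220, 219, 218, 218, 218, 217, 216, 215, 214, 214, 213, 211, 211, 210, 209, 209, 208, 207, 206, 205, 204, 204, 203, 202, 201, 199, 196, 191, 187, 184, 181, 175]
w5 [125, 82, 58, 57, 57, 57, 57, 57, 56, 56, 56, 56, 56, 56, 56, 56, 56, 56, 56, 55, 55, 55, 55, 55, 55, 55, 55, 55, 55, 55, 55, 55, 55, 55, 55, 55, 55, 55, 56, 58, 67, 79, 89, 96, 101, 103, 103, 103, 103, 103, 103, 103, 103, 102, 102, 100, 93, 78, 63, 58, 60, 69, 80, 90, 97, 101, 103, 104, 104, 104, 104, 104, 103, 103, 103, 103, 104, 119, 165, 200, 205, 205, 204, 203, 202, 202, 201, 200, 197, 194, 189, 185, 181, 179, 173]
```

```bash
python3 - <<'E'
import cv2
from h import *
import pickle
p=np.load("p.npy")
for n in("w2","w3","w4","w5"):
    g=cv2.GaussianBlur(cv2.imread(f"pics/{n}.png")[:,:,1],(1,1),0)[:,215:255].mean(1)
    m=225+np.argmin(g[225:275]) if n=="w4" else 255+np.argmin(g[255:275])
    e=m+5+np.argmax(np.diff(g[m+5:m+30])); s=pickle.load(open(n+".pkl","rb"))
    a=w2b(ray(s,(235,m),.078),p)[1]; b=w2b(ray(s,(235,e+.5),.078),p)[1]; t=w2b(s["ee_pos"],p)[1]
    print(n,m,e,"mid",a.round(4),"near",b.round(4),"tcp",t.round(4),"mid-tcp",(a-t).round(4))
a=cv2.imread("pics/w5.png")[130:270,370:540]
cv2.imwrite("pics/w5c.png",cv2.resize(a,None,fx=4,fy=4,interpolation=cv2.INTER_CUBIC))
E
```

```text
w2 264 282 mid -0.0307 near -0.0392 tcp -0.0529 mid-tcp 0.0222
w3 264 283 mid 0.0203 near 0.0114 tcp -0.0018 mid-tcp 0.0222
w4 239 258 mid 0.0262 near 0.0177 tcp -0.007 mid-tcp 0.0331
w5 264 282 mid 0.0266 near 0.0181 tcp 0.0044 mid-tcp 0.0222
```

View pics/w5c.png

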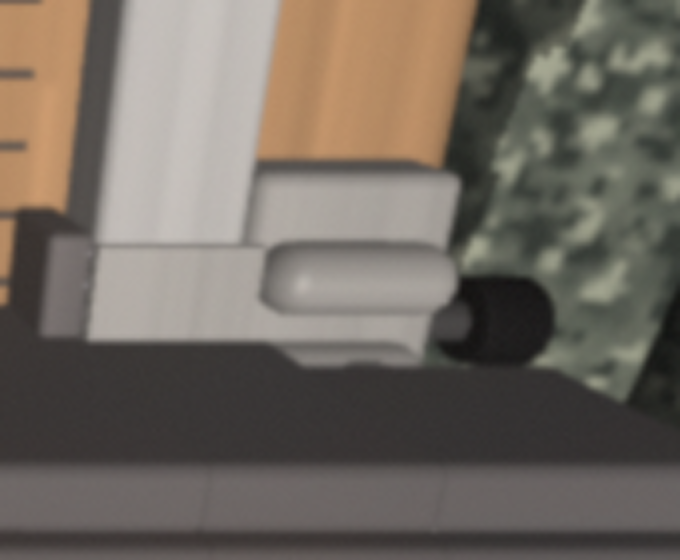

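In the crop the ball, at about (368,362), still sits on the near ridge at (355,350). The far ridge is at (355,277). The stop is resting on the ridge crest, so I'll keep pushing.

Emit:
move_arm(
  series=[
    [0, 0.015, 0, 0, 0, 0, 0],
  ],
)

```text
time_s: 11.18
ee_pos: [0.5145, 0.0181, 0.0443]
tcp_rot: [180.0, 0.0, 99.3]
ft_force: [1.1, -5.5, -0.5]
gripper_width: 0.0002
grasp_force: 2.5
```

Emit:
move_arm(
  series=[
    [0, 0.015, 0, 0, 0, 0, 0],
  ],
)

```text
time_s: 11.27
ee_pos: [0.5144, 0.0187, 0.0443]
tcp_rot: [180.0, 0.0, 99.3]
ft_force: [0.2, 0.6, 0.2]
gripper_width: -0.0002
grasp_force: 0.0
```

Emit:
move_arm(
  series=[
    [0, 0.015, 0, 0, 0, 0, 0],
  ],
)

```text
time_s: 11.35
ee_pos: [0.5143, 0.0195, 0.0443]
tcp_rot: [180.0, 0.0, 99.3]
ft_force: [-0.6, -3.4, -0.0]
gripper_width: 0.0001
grasp_force: 1.8
```

Emit:
move_arm(
  series=[
    [0, 0.015, 0, 0, 0, 0, 0],
  ],
)

```text
time_s: 11.43
ee_pos: [0.5142, 0.0201, 0.0443]
tcp_rot: [180.0, 0.0, 99.3]
ft_force: [0.3, 0.2, -0.2]
gripper_width: -0.0002
grasp_force: 0.0
```

Emit:
move_arm(
  series=[
    [0, 0.015, 0, 0, 0, 0, 0],
  ],
)

```text
time_s: 11.52
ee_pos: [0.514, 0.0209, 0.0443]
tcp_rot: [-180.0, -0.0, 99.3]
ft_force: [0.3, 0.6, -0.6]
gripper_width: -0.0001
grasp_force: 0.0
```

```bash
cat > gap.py <<'E'
import sys,cv2,pickle
from h import *
n=sys.argv[1]; p=np.load("p.npy"); s=pickle.load(open(n+".pkl","rb"))
g=cv2.imread(f"pics/{n}.png")[:,:,1][:,215:255].mean(1)
e=215+np.argmax(np.diff(g[215:290])); m=e-26+np.argmin(g[e-26:e-12])
a=w2b(ray(s,(235,m),.078),p)[1]; print(m,e,"mid",a.round(4),"mid-tcp",(a-w2b(s["ee_pos"],p)[1]).round(4))
E
python3 look.py w6; python3 gap.py w5; python3 gap.py w6
```

```text
11.5167 [0.51401895 0.02090797 0.04433059] [ 0.33275065  0.56085687 -0.57771423] [-0.02825964  0.00750951]
264 282 mid 0.0266 mid-tcp 0.0222
263 281 mid 0.0301 mid-tcp 0.0226
```

Emit:
move_arm(
  series=[
    [0, 0.015, 0, 0, 0, 0, 0],
  ],
)

```text
time_s: 11.65
ee_pos: [0.5139, 0.0215, 0.0443]
tcp_rot: [-180.0, -0.0, 99.3]
ft_force: [0.1, 0.7, 0.4]
gripper_width: -0.0
grasp_force: 0.0
```

```bash
python3 look.py w7; python3 gap.py w7
```

```text
11.65 [0.51390806 0.02148593 0.04431216] [0.13302519 0.68782201 0.42042391] [-0.02827587  0.00809778]
258 277 mid 0.0329 mid-tcp 0.0248
```

The stop is moving ahead by itself. I'll hold still and remeasure.

Emit:
move_arm(
  series=[
    [0, 0, 0, 0, 0, 0, 0],
    [0, 0, 0, 0, 0, 0, 0],
    [0, 0, 0, 0, 0, 0, 0],
  ],
)

```text
time_s: 11.95
ee_pos: [0.5139, 0.0214, 0.0443]
tcp_rot: [180.0, -0.0, 99.3]
ft_force: [0.3, 0.2, 0.1]
gripper_width: 0.0001
grasp_force: 0.0
```

```bash
python3 look.py w8; python3 gap.py w8
```

```text
11.95 [0.51394281 0.02137489 0.0443209 ] [0.3277846  0.17652452 0.07168888] [-0.02825949  0.00798259]
258 276 mid 0.0328 mid-tcp 0.0248
```

Emit:
move_arm(
  series=[
    [0, -0.1, 0, 0, 0, 0, 0],
    [0, -0.4, 0, 0, 0, 0, 0],
    [0, -0.4, 0, 0, 0, 0, 0],
    [0, -0.4, 0, 0, 0, 0, 0],
    [0, -0.15, 0, -0.4, 0, 0, 0],
    [0, 0, 0, -0.8, 0, 0, 0],
    [0, 0, 0, -0.8, 0, 0, 0],
    [0, 0, 0, 0, 0, 0, 0],
    [0, 0, 0, 0, 0, 0, 0],
  ],
)

```text
time_s: 12.75
ee_pos: [0.5247, -0.0364, 0.1261]
tcp_rot: [179.8, 0.1, 99.2]
ft_force: [-0.7, 0.1, -0.4]
gripper_width: 0.0
grasp_force: 0.0
```

```bash
python3 look.py w9; python3 - <<'E'
import cv2
a=cv2.imread("pics/w9.png")[40:180,340:500]
cv2.imwrite("pics/w9c.png",cv2.resize(a,None,fx=4,fy=4,interpolation=cv2.INTER_CUBIC))
E
```

```text
12.75 [ 0.52470959 -0.03636247  0.12612938] [-0.74501673  0.08588784 -0.41681729] [-0.02694494 -0.05073537]
```

View pics/w9c.png

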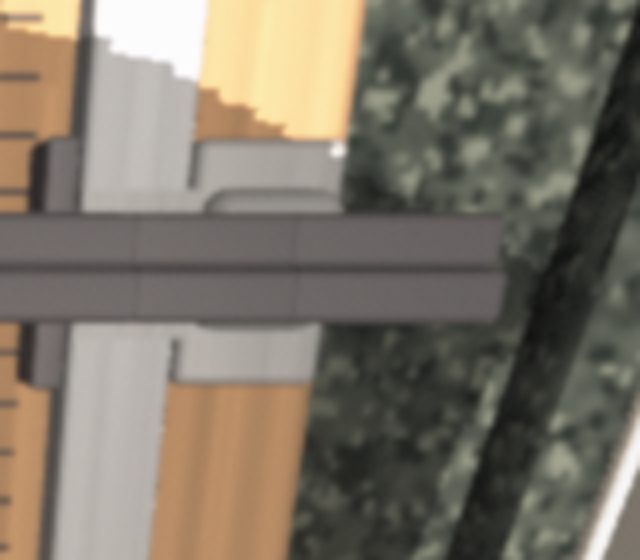

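In this overhead crop the clip ends are at rows 143 and 382 (middle 262.5). The stop's guide shoe, at nearly the same height, spans rows 138 to 388 (middle 263). So the stop is centred on the notch to about 0.1 mm, with a ridge showing on each side. The gripper is clear, so I'm handing in.

```bash
python3 -c "
from bench import workorder; print(workorder.finish_job())"
```

```text
the job is handed in; nothing more can be done
None
```

The stop was pushed gently into the clip's notch and left there, centred to about 0.1 mm by the last picture, with the gripper clear of everything; the job is handed in, but no verdict came back.

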